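Hang the pipette cradle on the sloping stand and lock it

TASK

Hang the green pipette cradle on the sloping grey stand: slip its keyhole over the steel stud, flat against the panel, and slide it down the slope until the stud is fully home at the narrow end of the slot, with the cradle straight. Only then swing the red stop all the way across above the cradle's top edge so that it cannot lift off, and leave the lab ware around the stand where it is.

Things in the scene. Friction and masses are not known exactly. Their poses are not given: they have to be found in the camera images.
- cradle_grip (a point): Centre of the yellow grip rib of the loose green cradle (0.2 kg). Axes: x to the plate's top edge, z out of its front, where the rib stands. Plate 150 (x) x 110 (y) x 6 mm, its middle 35 mm to +x of this point, its underside 31 mm below; starts flat on the bench, front up. Rib 50 (x) x 18 (y) x 50 mm high on the front face. Four yellow pegs, 26 mm tall, at x = -33, y = +-26 and +-48 mm from here
- cradle_hole (a point): Centre of the keyhole's wide eight-sided opening (34 mm across) in the cradle's upper half, at the plate's underside, with the cradle's axes: 53 mm in x and -31 mm in z from the rib's centre. A slot 16 mm wide runs from it towards the top edge (+x)
- cradle_seat (a point): Point in the narrow slot of the keyhole, at the plate's underside, with the cradle's axes, where the stud's axis lies when the cradle is fully home: 31.5 mm farther along +x than the centre of the wide hole, 25.5 mm short of the plate's top edge
- panel: Sloping grey panel of the fixed stand. Origin: on its face at the foot of the steel stud, 95 mm above the bench. x up the slope (face from -135 to +115 mm), y across (+-100 mm), z out of the face, 28 degrees from vertical, leaning to the robot. Stud along z: shank 12 mm across up to z = 10, head 24 mm across from 10 to 16 mm. The hung cradle lies on the face, its axes along these, with 4 mm play under the head
- stop (a joint): Angle (rad) of the red swing stop about an axis along the panel's z: 0 = bar points straight up the slope (open); +1.57 = bar lies level across, just above the hung cradle's top edge (fully closed, end stop), its free end swung towards the panel's -y; small negative values lean outwards. Stiff pivot (0.06 N m) that stays where it is left
- stop_knob (a point): Grip point on the red round knob (20 mm across, rising 12 to 60 mm over the panel's face) on the stop's bar, 40 mm out from the face, 45 mm from the pivot axis. The pivot lies at x = 37, y = 75 mm in the panel's axes. Bar 16 mm wide, reaching 55 mm from the pivot, its top 12 mm from the face; 3 mm of room to the hung cradle's top edge when closed
- tip_box: Bystander: blue pipette tip box with white lid, 85 x 122 x 88 mm, origin under its centre
- tube_rack: Bystander: low blue tube rack, 80 x 210 x 28 mm with small tubes to 51 mm high, origin under its centre
- microplate: Bystander: yellow well plate, 86 x 128 x 22 mm, origin under its centre
Mind the look-alikes: they are no part of the job. There is more than one size of the part that bears cradle_grip; the job needs the smallest.

How it is judged:
By the outcome, as a careful person would: the job done as asked, in the order asked, and still so for the second after the job is handed in, with the robot touching nothing.
It also fails if it takes over 72 s, if anything falls off the work surface, if the arm or the gripper's body presses on something with over 40 N, if the wrist force passes 120 N, or if a joint passes its speed limit or range.

ROBOT

A 6-joint arm with a two-finger parallel gripper is mounted at the origin on the work surface. World frame = base frame: x ahead of the robot, y to its left, z up, the work surface at z = 0. Lengths are in m, angles in rad, forces in N, time in s.
With the tool pointing down it reaches from about 0.375 to 0.9 m from the base axis. Payload 3.1 kg.
Tool frame: the origin (TCP) lies midway between the tips of the shut fingers; the grasp point (between the pads) lies manip.grip_depth behind it (manip.grip_depth is the distance from the TCP to the grasp point, in m); z points along the fingers, y is the line along which they close (so a half turn about z gives the same grasp; the last joint's range is limited). The gripper opens to 87 mm and grips with 3 to 60 N. Pads are 19 mm wide; open, the fingers measure 117 mm over their backs; the gripper's body (75 mm by 190 mm) begins 51 mm behind the grasp point.
Start: joints at [-0.178, 0.527, 1.433, -0, 1.181, -0.178], TCP at [0.625, 0, 0.223] pointing down, gripper open.
Joint ranges: [-3.08, 3.08], [-0.75, 2.2], [0.22, 2.44], [-1.43, 4.57], [0, 2.65], [-2.85, 2.85]. Speed limits (rad/s): [2.79, 2.79, 3.14, 3.14, 3.14, 3.14].

INTERFACE

Orientations are given as a unit quaternion [x, y, z, w].
In Python, from plant import manip gives the robot as it stands.
- The arm moves only by the tool play_rows, never from a script. Its argument "plan" is one flat list of numbers, 6 for each row, row after row: the shift along the tool's x, y, z scaled (see below), then the turn, a rotation vector about the tool's x, y, z scaled (see below). A call has 1 to 20 rows; each row is the pose to reach, as a shift and turn from the pose commanded when the call began, along the tool's axes at that moment; what a row does not reach only later rows make up. The controller multiplies each number of a shift by 0.25 m and each number of a turn by 120 degrees. A row lasts 1/10 s, in which the tool goes at most 50 mm and 8.59 degrees, less where a joint would pass 70% of its speed; a pose out of reach is approached as far as the arm can. A call with a number of a shift or a turn outside -1 to 1 is refused whole. A call with a gripper value outside its range is refused whole. "fingers" is the opening, from -1 (shut) to 1 (fully open), set as the call begins (left out, the last holds). The fingers move at their own pace and stop on an object; "squeeze" is the grip in N (left out, the last holds). Time passes only in rows, so rows that repeat a pose let the fingers close. It gives the time, the measured TCP pose, the force, the opening and the grip force at its end, in the units of the state.
- manip.state(): the state, without advancing time (a new reading comes with each control period).
- manip.get_image(name): name is "scene" or "side" or "wrist"; returns (picture, depth): 400x640x3 uint8, red, green, blue; 400x640 float32, m along the optical axis (not along the pixel's ray), 0 where there is no reading.
- manip.calibration(name): a dict with "mtx" (3x3 intrinsics, pixels), "R" (3x3) and "t" (3): a world point X has camera coordinates R X + t; the wrist camera has in their place "tool_from_camera" (4x4, takes a point from camera to tool coordinates, whose origin is the TCP and whose axes are the flange's). Camera axes: x right, y down, z forward; pixel columns grow to the right and rows downward; lengths in m; the calibration is good to about 2 mm. A picture is of the moment at which its call begins: read the wrist's pose just before it. calibration takes no time and is no camera call.
- manip.finish_job(): hands the job in; it is judged then, once.
The state is a dict: "t": time; "q": joint angles; "dq": joint speeds; "joint_torque": joint torques, N m; "eef_pos": TCP position; "tcp_rot": TCP orientation; "contact_force": force on the tool from outside, world axes, zero at the start; "moment": the same for the moment, N m; "finger_gap": finger opening in m; "finger_force": force on a finger pad.
Only numpy, scipy, OpenCV 4.12 (cv2) and the standard library are available. Lean on these libraries where they do the work, as an engineer would, in place of code of your own. Each camera call takes 0.05 s, during which the arm holds its last target. There are 200 camera calls.

## Working session

There is one attempt and no reset: what is moved stays moved. The work goes in short steps, Python scripts to look and compute and a tool call to move; the robot and the scene stay as the last step left them, time stands still between calls to the robot, and variables do not carry over. Pictures are saved under pics/ and viewed, at most 10 in all, crops included, and the job is handed in when it is done.

Besides the shell and the picture viewer there is one more tool, called in YAML: its name, and indented under it one key for each argument. play_rows: Moves the arm, as the interface text tells. Shifts and turns lie within -1 to 1; 1 stands for 0.25 m of shift or 120 degrees of turn. Its arguments: {"type":"object","properties":{"plan":{"type":"array","items":{"type":"number"}},"fingers":{"type":"number"},"squeeze":{"type":"number"}},"required":["plan"]}

```bash
ls; mkdir -p pics; python3 - <<'E'
from plant import manip
import cv2,numpy as np
s=manip.state();print(s,manip.grip_depth)
for n in("scene","side"):
    im,d=manip.get_image(n);cv2.imwrite(f"pics/{n}0.png",im[:,:,::-1]);np.save(f"pics/{n}0.npy",d)
    c=manip.calibration(n);print(n,c)
print(manip.calibration("wrist"))
E
```

```text
pics
{'t': 0.0, 'q': array([-1.78488062e-01,  5.28465198e-01,  1.43394150e+00, -1.97817558e-05,
        1.18139375e+00, -1.78502612e-01]), 'dq': array([ 0.00020541, -0.00040339, -0.00192577, -0.00071836,  0.00115695,
        0.00066035]), 'joint_torque': array([-5.45745443e-04, -4.40045428e+01, -1.76593530e+01,  6.32597599e-02,
        5.83207863e-02, -1.53719384e-04]), 'eef_pos': array([6.24244379e-01, 1.67564689e-04, 2.21559776e-01]), 'tcp_rot': array([ 7.07098544e-01,  7.07114157e-01, -6.37092058e-04, -9.01541821e-04]), 'contact_force': array([-0.14100625,  0.24211015,  0.4438403 ]), 'moment': array([ 0.03273284, -0.03657909,  0.01081702]), 'finger_force': 0.0, 'finger_gap': 0.08674247395327431} 0.0187
scene {'mtx': array([[503.7362631 ,   0.        , 316.8952902 ],
       [  0.        , 503.7362631 , 192.30651198],
       [  0.        ,   0.        ,   1.        ]]), 'R': array([[ 0.18060614,  0.98347423,  0.01264355],
       [ 0.7572194 , -0.13082963, -0.63992373],
       [-0.62769435,  0.1251481 , -0.76833441]]), 't': array([-0.10440535, -0.36665018,  2.12658335])}
side {'mtx':
[... 184 characters left out ...]
.08028935, -0.02160158],
       [-0.05872939, -0.49582824, -0.86643246],
       [ 0.05885463,  0.86470109, -0.49882678]]), 't': array([-0.58388911,  0.14062597,  1.44464863])}
{'mtx': array([[356.50713407,   0.        , 323.50530412],
       [  0.        , 356.50713407, 196.46390806],
       [  0.        ,   0.        ,   1.        ]]), 'tool_from_camera': array([[-7.82380405e-04, -9.64306181e-01, -2.64788550e-01,
         7.30321516e-02],
       [ 9.99999552e-01, -6.13277941e-04, -7.21301370e-04,
        -4.98011444e-04],
       [ 5.33166393e-04, -2.64788996e-01,  9.64306229e-01,
        -1.62555819e-01],
       [ 0.00000000e+00,  0.00000000e+00,  0.00000000e+00,
         1.00000000e+00]])}
```

View pics/scene0.png

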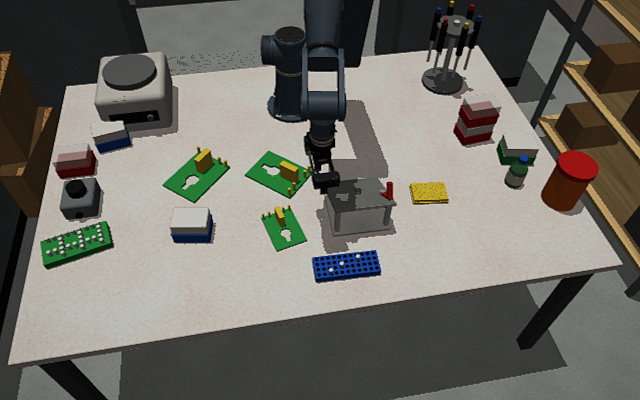

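View pics/side0.png

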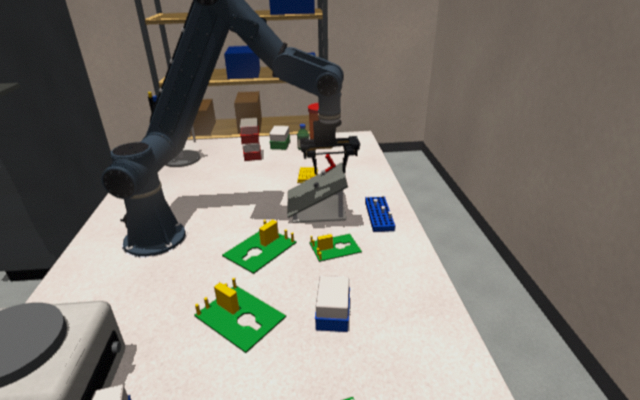

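Three green cradles: scene pixels (197,175), (281,173), (284,228), with the third looking smallest. The grey stand is at about (360,205), with its red stop at (389,190). Next I measure the sizes from depth.

```bash
cat > h.py <<'E'
import numpy as np,cv2
from scipy.spatial.transform import Rotation as Ro
from plant import manip
def world(n,d,T=None):
    c=manip.calibration(n);K=c["mtx"];v,u=np.mgrid[:d.shape[0],:d.shape[1]]
    P=np.stack([(u-K[0,2])/K[0,0]*d,(v-K[1,2])/K[1,1]*d,d],-1)
    if T is None: return (P-c["t"])@c["R"]
    M=T@c["tool_from_camera"];return P@M[:3,:3].T+M[:3,3]
def tool(s):
    T=np.eye(4);T[:3,:3]=Ro.from_quat(s["tcp_rot"]).as_matrix();T[:3,3]=s["eef_pos"];return T
def blobs(m,mn=40):
    n,l,st,ce=cv2.connectedComponentsWithStats(m.astype(np.uint8))
    return [(l==i,ce[i].round()) for i in range(1,n) if st[i,4]>=mn]
def masks(im):
    h=cv2.cvtColor(im,cv2.COLOR_RGB2HSV);H,S,V=[h[...,i].astype(int) for i in range(3)]
    return dict(green=(H>45)&(H<85)&(S>120)&(V>40),yellow=(H>15)&(H<35)&(S>140)&(V>60),red=((H<8)|(H>172))&(S>150)&(V>50),grey=(S<40)&(V<150))
E
python3 - <<'E'
from h import *
for n in("scene","side"):
    im=cv2.imread(f"pics/{n}0.png")[:,:,::-1].copy();d=np.load(f"pics/{n}0.npy");W=world(n,d);m=masks(im)
    for c in("green","yellow","red"):
        for b,ce in blobs(m[c]&(d>0),25):
            p=W[b]
            if abs(p[:,1]).max()>.75: continue
            r=cv2.minAreaRect(p[:,:2].astype(np.float32))
            print(n,c,ce,b.sum(),"rect",np.round(r[0],3),np.round(r[1],3),round(r[2],1),"z",np.percentile(p[:,2],[5,50,95]).round(3))
E
```

```text
scene green [276. 174.] 1151 rect [ 0.445 -0.063] [0.385 0.187] 34.1 z [0.002 0.008 0.014]
scene green [195. 179.] 1256 rect [ 0.336 -0.409] [0.156 0.206] 47.6 z [0.002 0.008 0.014]
scene green [284. 230.] 917 rect [ 0.626 -0.125] [0.159 0.111] 14.4 z [0.001 0.006 0.012]
scene yellow [203. 161.] 266 rect [ 0.277 -0.373] [0.055 0.128] 83.8 z [0.015 0.053 0.079]
scene yellow [289. 172.] 287 rect [ 0.399 -0.07 ] [0.068 0.138] 68.0 z [0.014 0.053 0.079]
scene yellow [428. 192.] 677 rect [0.562 0.415] [0.137 0.106] 85.9 z [0.009 0.021 0.027]
scene yellow [279. 216.] 112 rect [ 0.579 -0.132] [0.026 0.09 ] 84.7 z [0.01  0.051 0.06 ]
scene red [475. 116.] 97 rect [0.336 0.658] [0.141 0.075] 60.5 z [0.118 0.136 0.146]
scene red [471. 133.] 55 rect [0.335 0.661] [0.137 0.071] 62.2 z [0.04  0.046 0.052]
scene red [388. 191.] 108 rect [0.65  0.219] [0.044 0.023] 11.1 z [0.133 0.16  0.189]
side green [258. 252.] 1228 rect [ 0.375 -0.108] [0.204 0.157] 46.9 z [0.003 0.006 0.009]
side green [338. 248.] 549 rect [ 0.628 -0.126] [0.147 0.116] 13.9 z [0.001 0.004 0.007]
side green [241. 320.] 2397 rect [ 0.335 -0.408] [0.15  0.208] 47.9 z [0.003 0.006 0.009]
side yellow [306. 173.] 220 rect [0.553 0.232] [0.488 0.075] 87.3 z [0.013 0.019 0.223]
side yellow [268. 232.] 350 rect [ 0.409 -0.013] [0.19  0.058] 89.1 z [0.015 0.051 0.075]
side yellow [324. 243.] 226 rect [ 0.594 -0.119] [0.15 0.05] 86.1 z [0.01  0.033 0.055]
side yellow [226. 297.] 488 rect [ 0.295 -0.349] [0.054 0.125] 12.8 z [0.017 0.056 0.075]
side yellow [206. 303.] 28 rect [ 0.244 -0.373] [0.007 0.009] 26.3 z [0.014 0.029 0.042]
side yellow [197. 309.] 29 rect [ 0.224 -0.395] [0.007 0.011] 28.4 z [0.014 0.031 0.043]
side red [250. 137.] 152 rect [0.301 0.672] [0.087 0.132] 2.8 z [0.099 0.121 0.138]
side red [252. 155.] 108 rect [0.308 0.619] [0.074 0.023] 0.1 z [0.01  0.026 0.045]
side red [330. 163.] 65 rect [0.626 0.098] [0.261 0.032] 79.5 z [0.126 0.155 0.185]
```

play_rows:
  plan: [0,0,-0.4,0,0,0,0.2,0,-0.4,0,0,0,0.52,0,-0.4,0,0,0,0.52,0,-0.4,0,0,0,0.52,0,-0.4,0,0,0,0.52,0,-0.4,0,0,0,0.52,0,-0.4,0,0,0,0.52,0,-0.4,0,0,0]
  fingers: 1

```text
t: 0.9
eef_pos: [0.6248, 0.1286, 0.3218]
tcp_rot: [0.708, 0.706, -0.001, -0.0]
contact_force: [0.0, -0.1, -1.3]
finger_gap: 0.087
finger_force: 0.0
```

```bash
python3 - <<'E'
from h import *
s=manip.state();im,d=manip.get_image("wrist");print(s["t"],s["eef_pos"],s["tcp_rot"],np.abs(s["dq"]).max())
np.savez("pics/w1.npz",im=im,d=d,T=tool(s));cv2.imwrite("pics/w1.png",im[:,:,::-1])
E
```

```text
0.9 [0.62482707 0.12855189 0.32175745] [ 7.07771449e-01  7.06441003e-01 -7.19835956e-04 -4.09157666e-04] 0.003666787624193155
```

View pics/w1.png

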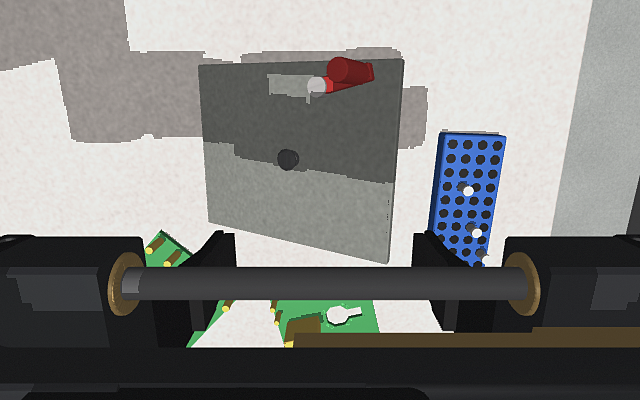

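```bash
cat > panel.py <<'E'
from h import *
def ray_plane(uv,T,n,p0):
    c=manip.calibration("wrist");M=T@c["tool_from_camera"];K=c["mtx"]
    r=np.c_[(uv[:,0]-K[0,2])/K[0,0],(uv[:,1]-K[1,2])/K[1,1],np.ones(len(uv))]@M[:3,:3].T
    o=M[:3,3];return o+r*(((p0-o)@n)/(r@n))[:,None]
E
python3 - <<'E'
from panel import *
z=np.load("pics/w1.npz");im,d,T=z["im"],z["d"],z["T"];W=world("wrist",d,T)
poly=np.zeros(d.shape,np.uint8);cv2.fillPoly(poly,[np.array([[212,105],[380,105],[372,240],[216,210]])],1)
m=(poly>0)&(d>0);cv2.circle(poly,(288,159),22,0,-1);m=(poly>0)&(d>0)
p=W[m]
for k in range(3):
    c=p.mean(0);n=np.linalg.svd(p-c,full_matrices=False)[2][2];n*=np.sign(n[2]);r=(p-c)@n;p=p[abs(r)<3*r.std()+1e-4]
print("n",n,"tilt",np.degrees(np.arccos(n[2])),"yaw",np.degrees(np.arctan2(-n[1],-n[0])),"c",c,"rms",r.std())
# face pixels -> corner fit
h=(W-c)@n
mm=((abs(h)<.004)&(d>0)).astype(np.uint8);mm=cv2.morphologyEx(mm,cv2.MORPH_OPEN,np.ones((5,5)))
b=max(blobs(mm>0),key=lambda t:t[0].sum())[0]
ct=max(cv2.findContours(b.astype(np.uint8),0,1)[0],key=len);print("ct",cv2.approxPolyDP(ct,5,True)[:,0].tolist())
# edges: grey levels refined by hand corners
uv=np.array([[199,65],[404,58],[388,263],[208,222]],float);print("corners",ray_plane(uv,T,n,c).round(4).tolist())
# head
hm=(h>.010)&(h<.022)&(d>0);hm[:, :250]=0;hm[:,330:]=0;hm[:130]=0;hm[200:]=0
print("head",hm.sum(),W[hm].mean(0),"h",np.percentile(h[hm],[10,50,90]))
g=im.astype(int).sum(2);dk=np.zeros_like(g,bool);dk[140:180,268:310]=g[140:180,268:310]<120
bb=max(blobs(dk,20),key=lambda t:t[0].sum());(cx,cy),r_=cv2.minEnclosingCircle(cv2.findContours(bb[0].astype(np.uint8),0,1)[0][0]);print("dark",bb[1],cx,cy,r_,"n",bb[0].sum())
q=ray_plane(np.array([[cx,cy]]),T,n,c+.016*n)[0];f=q-.016*n;print("head ctr",q,"foot",f)
rd=masks(im)["red"]&(d>0);print("red h",np.percentile(h[rd],[5,50,95]),"knob top",W[rd&(h>.055)].mean(0),(rd&(h>.055)).sum())
E
```

```text
n [-0.46880759  0.0109827   0.88323203] tilt 27.96526621913937 yaw -1.3420162674468952 c [0.59318703 0.1304058  0.09765846] rms 0.0006507546923299933
ct [[402, 59], [371, 59], [374, 80], [368, 86], [311, 97], [312, 103], [306, 84], [313, 75], [326, 75], [326, 61], [198, 65], [209, 222], [387, 262]]
corners [[0.4757, 0.2404, 0.0339], [0.6947, 0.2357, 0.1503], [0.6897, 0.0389, 0.15], [0.4684, 0.0422, 0.0325]]
head 322 [0.58419418 0.13944382 0.10974742] h [0.01260328 0.01538426 0.01677157]Traceback (most recent call last):
  File "<stdin>", line 20, in <module>
ValueError: max() iterable argument is empty
```

play_rows:
  plan: [-0.2,0,0,0,0,0,-0.4,0,0,0,0,0,-0.6,0,0,0,0,0,-0.8,0,0,0,0,0,-1,-0.08,0,0,0,0,-1,-0.08,0,0,0,0,-1,-0.08,0,0,0,0]

```text
t: 1.65
eef_pos: [0.6042, -0.1224, 0.3223]
tcp_rot: [0.709, 0.705, 0.0, -0.0]
contact_force: [-0.1, 0.5, -0.0]
finger_gap: 0.087
finger_force: 0.0
```

```bash
python3 - <<'E'
from panel import *
s=manip.state();im,d=manip.get_image("wrist");print(s["t"],s["eef_pos"],s["tcp_rot"],np.abs(s["dq"]).max())
np.savez("pics/w2.npz",im=im,d=d,T=tool(s));cv2.imwrite("pics/w2.png",im[:,:,::-1])
E
```

```text
1.65 [ 0.60424412 -0.12236497  0.3222815 ] [ 7.08824631e-01  7.05384615e-01  8.60729529e-05 -4.24353872e-04] 0.05831229827794072
```

View pics/w2.png

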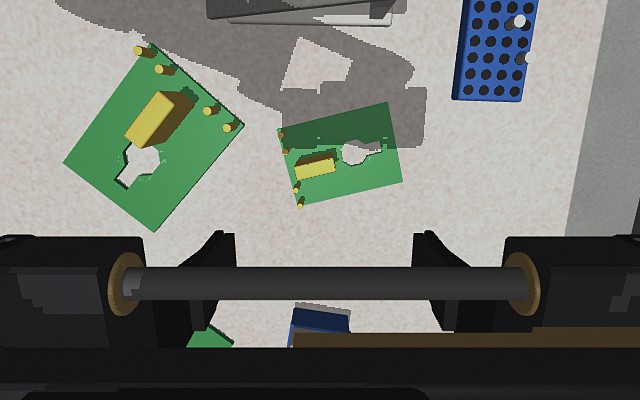

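Wrist view: the candidates are the big cradles at (155,135) and the partly hidden one at (210,338), and the small one at (340,155). The small one's rib is at (315,168) and its hole at (355,152), with the slot pointing right. I measure it now and confirm with an enlarged crop.

```bash
python3 - <<'E'
from panel import *
z=np.load("pics/w2.npz");im,d,T=z["im"],z["d"],z["T"];W=world("wrist",d,T)
Z=np.array([0,0,1.])
m=masks(im)
for b,ce in blobs(m["green"],300):
    p=W[b&(d>0)];r=cv2.minAreaRect(ray_plane(np.argwhere(b)[:,::-1].astype(float),T,Z,np.array([0,0,.006]))[:,:2].astype(np.float32));print(ce,np.round(r[0],4),np.round(r[1],4),round(r[2],2),"z",np.median(p[:,2]).round(4))
for b,ce in blobs(m["yellow"],15):
    p=W[b&(d>0)];t=p[p[:,2]>.045]
    print("y",ce,b.sum(),"zmax",np.percentile(p[:,2],95).round(4), end=" ")
    if len(t)>50:
        r=cv2.minAreaRect(t[:,:2].astype(np.float32));print("top",np.round(r[0],4),np.round(r[1],4),round(r[2],2),t.mean(0).round(4))
    else: print(p.mean(0).round(4))
cv2.imwrite("pics/w2c.png",cv2.resize(im[90:220,260:420,::-1],None,fx=4,fy=4,interpolation=cv2.INTER_CUBIC))
E
```

```text
[150. 144.] [ 0.3738 -0.106 ] [0.2059 0.1508] 47.26 z 0.0086
[343. 146.] [ 0.6263 -0.1236] [0.1494 0.1092] 13.41 z 0.0063
[209. 339.] [ 0.4224 -0.4047] [0.0416 0.0748] 89.72 z 0.0083
y [144.  52.] 158 zmax 0.0447 [0.392  0.0052 0.0324]
y [165.  70.] 130 zmax 0.0444 [ 0.414  -0.0147  0.0322]
y [161. 118.] 1754 zmax 0.0774 top [ 0.4075 -0.0711] [0.0677 0.0249] 46.49 [ 0.4117 -0.0696  0.0697]
y [212. 110.] 83 zmax 0.0447 [ 0.466  -0.062   0.0323]
y [231. 126.] 69 zmax 0.0441 [ 0.4879 -0.0818  0.0331]
y [281. 134.] 40 zmax 0.0337 [ 0.55   -0.0921  0.0295]
y [286. 150.] 39 zmax 0.0329 [ 0.5551 -0.1129  0.028 ]
y [314. 162.] 309 zmax 0.0568 top [ 0.5923 -0.1313] [0.0496 0.0179] 13.39 [ 0.5917 -0.1277  0.0539]
y [296. 188.] 33 zmax 0.0333 [ 0.5668 -0.1628  0.0256]
y [300. 203.] 36 zmax 0.0322 [ 0.5718 -0.1842  0.0248]
y [336. 333.] 29 zmax 0.4194 [ 0.6065 -0.0981  0.4186]
```

View pics/w2c.png

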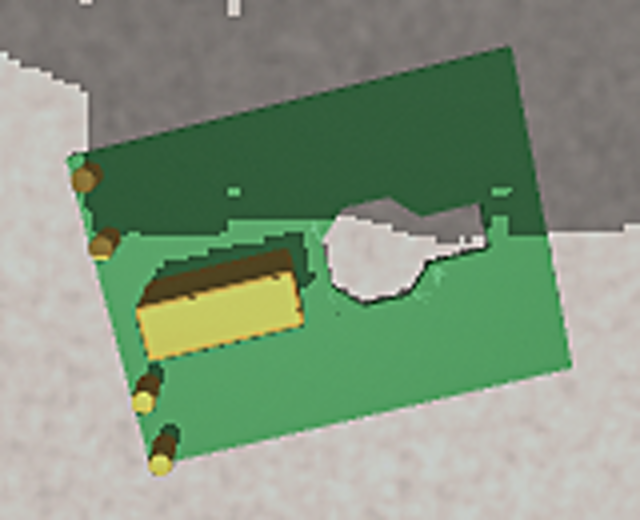

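The crop confirms it: the plate measures 149 x 109 mm and the rib 50 x 18 mm, so this is the smallest cradle, with its hole and slot on the +x side. Moving above the rib.

play_rows:
  plan: [-0.036,-0.049,0.2,0,0,0.07,-0.036,-0.049,0.35,0,0,0.14,-0.036,-0.049,0.5,0,0,0.21,-0.036,-0.049,0.65,0,0,0.28,-0.036,-0.049,0.8,0,0,0.35,-0.036,-0.049,0.8,0,0,0.42,-0.036,-0.049,0.8,0,0,0.49,-0.036,-0.049,0.8,0,0,0.56,-0.036,-0.049,0.8,0,0,0.636,-0.036,-0.049,0.8,0,0,0.636,-0.036,-0.049,0.8,0,0,0.636,-0.036,-0.049,0.8,0,0,0.636]

```text
t: 2.9
eef_pos: [0.593, -0.1282, 0.1226]
tcp_rot: [0.993, 0.121, 0.0, -0.0]
contact_force: [0.1, 1.0, -0.6]
finger_gap: 0.0871
finger_force: 0.0
```

```bash
cat >> h.py <<'E'
def rel(pos,R):
    "row numbers from measured pose to a world pose"
    T=tool(manip.state());d=T[:3,:3].T@(np.array(pos)-T[:3,3])/.25;w=Ro.from_matrix(T[:3,:3].T@R).as_rotvec(degrees=True)/120
    return d.round(4),w.round(4)
def frame(yaw,tilt):
    "tool rotation: x along +x of the cradle/panel, z into it"
    P=Ro.from_euler("ZY",[yaw,-tilt],degrees=True).as_matrix();return P@np.diag([1,-1,-1.])
E
python3 - <<'E'
from h import *
s=manip.state();im,d=manip.get_image("wrist");T=tool(s);print(s["q"].round(3),s["eef_pos"],rel([.5922,-.1315,.014],frame(13.4,0)))
W=world("wrist",d,T);m=masks(im);n=(d>0)&(W[...,2]>.052)&(W[...,2]<.06)&m["yellow"]
r=cv2.minAreaRect(W[n][:,:2].astype(np.float32));print(n.sum(),r);cv2.imwrite("pics/w3.png",im[:,:,::-1]);np.savez("pics/w3.npz",im=im,d=d,T=T)
E
```

```text
[-0.397  0.628  1.568  0.     0.945  0.932] [ 0.59296273 -0.12818602  0.1226126 ] (array([-0.0057,  0.0113,  0.4344]), array([-0.    , -0.0001,  0.0035]))
1576 ((0.5928951501846313, -0.13173002004623413), (0.049442410469055176, 0.017399782314896584), 13.506630897521973)
```

play_rows:
  plan: [-0.003,0.014,0.15,0,0,0.003,-0.003,0.014,0.28,0,0,0.003,-0.003,0.014,0.38,0,0,0.003,-0.003,0.014,0.434,0,0,0.003,-0.003,0.014,0.434,0,0,0.003,-0.003,0.014,0.434,0,0,0.003]

```text
t: 3.55
eef_pos: [0.5934, -0.1327, 0.0146]
tcp_rot: [0.993, 0.116, 0.0, 0.0]
contact_force: [0.4, -1.3, -0.0]
finger_gap: 0.0867
finger_force: 0.0
```

play_rows:
  plan: [0,0,0,0,0,0,0,0,0,0,0,0,0,0,0,0,0,0,0,0,0,0,0,0,0,0,0,0,0,0,0,0,0,0,0,0,0,0,0,0,0,0,0,0,0,0,0,0]
  fingers: -1
  squeeze: 35

```text
t: 4.35
eef_pos: [0.5928, -0.1325, 0.014]
tcp_rot: [0.993, 0.116, -0.0, -0.0]
contact_force: [1.0, -0.9, -0.4]
finger_gap: 0.0309
finger_force: 0.0
```

play_rows:
  plan: [0,0,0,0,0,0,0,0,0,0,0,0,0,0,0,0,0,0,0,0,0,0,0,0,0,0,0,0,0,0]

```text
t: 4.85
eef_pos: [0.5928, -0.1326, 0.014]
tcp_rot: [0.993, 0.116, -0.0, 0.0]
contact_force: [0.5, -0.4, 0.4]
finger_gap: 0.0177
finger_force: 35.0
```

play_rows:
  plan: [0,0,-0.1,0,0,0,0,0,-0.25,0,0,0,0,0,-0.4,0,0,0,0,0,-0.6,0,0,0,0,0,-0.8,0,0,0,0,0,-0.8,0,0,0,0,0,-0.8,0,0,0]

```text
t: 5.55
eef_pos: [0.5928, -0.1325, 0.215]
tcp_rot: [0.993, 0.116, 0.001, 0.0]
contact_force: [-0.0, -0.7, -3.0]
finger_gap: 0.0178
finger_force: 35.0
```

```bash
cat >> h.py <<'E'
P0=np.array([.5913,.1392,.0961]);YAW,TILT=-1.3,28.
RP=Ro.from_euler("ZY",[YAW,-TILT],degrees=True).as_matrix()
def panel(p): return (np.asarray(p)-P0)@RP
E
python3 - <<'E'
from h import *
s=manip.state();T=tool(s);print(s["eef_pos"],s["finger_gap"],s["finger_force"],RP)
im,d=manip.get_image("wrist");W=world("wrist",d,T);Lc=(W-T[:3,3])@T[:3,:3]  # tool coords
g=masks(im)["green"]&(d>0)&(abs(Lc[...,2])<.05)
p=Lc[g]
for k in range(3):
    c=p.mean(0);n=np.linalg.svd(p-c,full_matrices=False)[2][2];n*=-np.sign(n[2]);r=(p-c)@n;p=p[abs(r)<3*r.std()+1e-4]
print("plate in tool n",n,"rms",r.std(),"front height z_tool at 0",(c@n)/n[2]);r=cv2.minAreaRect(p[:,:2].astype(np.float32));print(r,p.min(0),p.max(0),g.sum())
cv2.imwrite("pics/w4.png",im[:,:,::-1]);np.savez("pics/w4.npz",im=im,d=d,T=T)
R=frame(YAW,TILT)
# TCP goal: wide hole over stud, 50mm off; TCP in cradle axes approx (0,0,-.0187) from grip point
for x,h in((-.053,.06),(-.053,.0)):
    pos=P0+RP@np.array([x,0,h+.031-.0187]);print(x,h,pos,rel(pos,R))
E
```

```text
[ 0.59279507 -0.13252097  0.21498329] 0.017849917968776614 34.99825208913535 [[ 0.88272033  0.02268733 -0.46935073]
 [-0.02003173  0.99974261  0.01065106]
 [ 0.46947156  0.          0.88294759]]
plate in tool n [ 4.67665768e-04  8.74475259e-04 -9.99999508e-01] rms 0.0006315886192452925 front height z_tool at 0 0.007580386565012395
((0.051219623535871506, -0.0007839500904083252), (0.11039772629737854, 0.1170521005988121), 89.95423889160156) [-0.00728597 -0.05602725  0.00557204] [0.10978952 0.05437964 0.00963764] 29052
-0.053 0.06 [0.51058177 0.14103175 0.13505512] (array([-0.0624, -1.1367,  0.3139]), array([-0.0304,  0.2333,  0.1193]))
-0.053 0.0 [0.53874281 0.14039269 0.08207826] (array([ 0.0471, -1.1079,  0.5255]), array([-0.0304,  0.2333,  0.1193]))
```

View pics/w4.png

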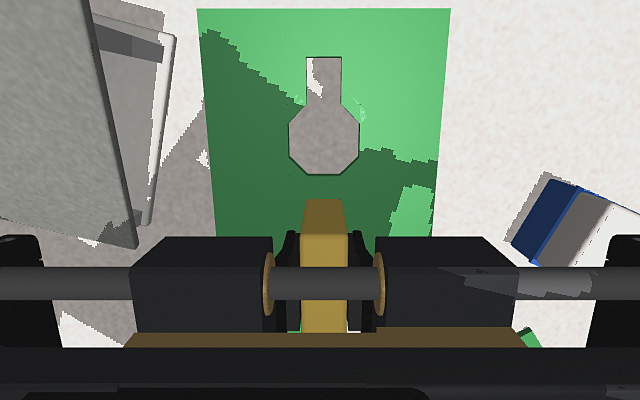

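The plate is held straight in the grip. The hole is at about (324,137), the slot points up in the image, and the plate's top edge is at tool x = 110 mm.

```bash
cat >> h.py <<'E'
def goal(x,y,h): return P0+RP@np.array([x,y-.0008,h+.0136])  # TCP for the rib at panel x,y and the underside h over the face
E
python3 - <<'E'
from h import *
for a in((-.053,-.12,.10),(-.053,0,.08)): print(goal(*a),rel(goal(*a),frame(YAW,TILT)))
E
```

```text
[0.48845695 0.02070273 0.17152085] (array([-0.2598, -0.6889,  0.1678]), array([-0.0304,  0.2333,  0.1193]))
[0.50056644 0.14045883 0.1538619 ] (array([-0.1021, -1.1438,  0.2388]), array([-0.0304,  0.2333,  0.1193]))
```

play_rows:
  plan: [-0.1,-0.1,0,-0.0076,0.0583,0.0298,-0.2,-0.25,0.05,-0.0152,0.1166,0.0596,-0.26,-0.4,0.1,-0.0228,0.175,0.0895,-0.26,-0.55,0.168,-0.0304,0.2333,0.1193,-0.26,-0.689,0.168,-0.0304,0.2333,0.1193,-0.26,-0.689,0.168,-0.0304,0.2333,0.1193,-0.26,-0.689,0.168,-0.0304,0.2333,0.1193,-0.26,-0.689,0.168,-0.0304,0.2333,0.1193]

```text
t: 6.4
eef_pos: [0.4899, 0.02, 0.1711]
tcp_rot: [0.97, -0.011, 0.242, 0.003]
contact_force: [0.5, -0.2, -2.2]
finger_gap: 0.018
finger_force: 35.0
```

```bash
python3 - <<'E'
from h import *
s=manip.state();print(s["t"],s["q"].round(2),panel(s["eef_pos"]));print(rel(goal(-.053,0,.05),frame(YAW,TILT)))
E
```

```text
6.4 [-0.26  0.35  2.19  0.71  0.17  0.66] [-0.05192464 -0.12145709  0.11251838]
(array([-0.0042, -0.4828,  0.1953]), array([ 0.0004, -0.0004,  0.0003]))
```

```bash
cat > kin.py <<'E'
from h import *
from scipy.optimize import least_squares as ls
rx=lambda a,b:Ro.from_euler(a,b).as_matrix()
def fk(k,q):
    h0,a1,lat,L1,e,L2,L3=k
    R=rx("z",q[0]);p=R@np.array([a1,lat,h0]);R=R@rx("y",q[1]);p=p+R@[0,0,L1]
    R=R@rx("y",q[2]);p=p+R@[e,0,L2];R=R@rx("z",k4*q[3])@rx("y",q[4]);p=p+R@[0,0,L3];R=R@rx("z",q[5]);return p,R
k4=1
D=[([-.17849,.52847,1.43394,0,1.18139,-.1785],[.62424,.00017,.22156]),([-.397,.628,1.568,0,.945,.932],[.59296,-.12819,.12261])]
E
python3 - <<'E'
import kin;from kin import *
s=manip.state();D.append((list(s["q"]),list(s["eef_pos"])));print(s["q"])
for kk in(1,-1):
    kin.k4=kk
    f=lambda k:np.concatenate([fk(k,q)[0]-p for q,p in D]+[.02*(k-np.array([.35,0,.11,.4,0,.4,.3]))*.05])
    r=ls(f,[.35,0,.11,.4,0,.4,.3]);print(kk,r.x.round(4),np.abs(f(r.x)[:9]).max())
    Rm=Ro.from_quat(s["tcp_rot"]).as_matrix();R0=fk(r.x,D[0][0])[1];print((R0.T@ np.array([[0,1,0],[1,0,0],[0,0,-1.]])).round(2).tolist(),(fk(r.x,s["q"])[1].T@Rm).round(3).tolist())
    np.save(f"k{kk}.npy",r.x)
E
```

```text
[-0.25775284  0.34549634  2.18905525  0.70579084  0.16851625  0.66322508]
1 [ 0.2747 -0.0007  0.111   0.5886  0.1143  0.3921  0.3062] 7.007115612432668e-05
[[-0.0, -1.0, -0.0], [1.0, -0.0, -0.0], [0.0, -0.0, 1.0]] [[0.0, -1.0, 0.0], [1.0, 0.0, -0.0], [0.0, 0.0, 1.0]]
-1 [0.0784 0.1822 0.1253 0.4321 0.0608 0.2527 0.0892] 0.026387087940563547
[[-0.0, -1.0, -0.0], [1.0, -0.0, -0.0], [0.0, -0.0, 1.0]] [[-0.985, -0.173, -0.008], [0.168, -0.962, 0.216], [-0.045, 0.212, 0.976]]
```

```bash
python3 - <<'E'
from kin import *
k=np.load("k1.npy");Q=rx("z",np.pi/2)
def ik(p,R,q0):
    f=lambda q:np.r_[(fk(k,q)[0]-p)*3,Ro.from_matrix((fk(k,q)[1]@Q).T@R).as_rotvec()]
    r=ls(f,q0);return r.x,np.abs(r.fun).max()
q=manip.state()["q"];R=frame(YAW,TILT)
for a in [(-.053,y,h) for y,h in((-.12,.1),(-.08,.09),(-.04,.08),(0,.08),(0,.05),(0,.02),(0,0))]+[(-.07,0,0),(-.0845,0,0),(-.0845,0,.06)]:
    q,e=ik(goal(*a),R,q);print(a,q.round(2),round(e,5))
E
```

```text
(-0.053, -0.12, 0.1) [-0.26  0.34  2.19  0.7   0.17  0.67] 0.0
(-0.053, -0.08, 0.09) [-0.14  0.38  2.18  0.47  0.12  1.  ] 0.0
(-0.053, -0.04, 0.08) [-0.02  0.41  2.15 -0.01  0.09  1.58] 0.0
(-0.053, 0, 0.08) [ 0.09  0.42  2.12 -0.42  0.13  2.09] 0.0
(-0.053, 0, 0.05) [ 0.09  0.49  2.11 -0.77  0.07  2.43] 0.0
(-0.053, 0, 0.02) [ 0.08  0.57  2.09 -1.65  0.05  3.32] 0.0
(-0.053, 0, 0) [ 0.08  0.61  2.08 -2.24  0.06  3.9 ] 0.0
(-0.07, 0, 0) [ 0.08  0.63  2.12 -2.64  0.1   4.31] 0.0
(-0.0845, 0, 0) [ 0.09  0.64  2.15 -2.78  0.15  4.45] 0.0
(-0.0845, 0, 0.06) [ 0.1   0.49  2.19 -1.94  0.06  3.61] 0.0
```

Holding the tool square to the plate would put the wrist near its singularity at the panel (q5 near 0, q4 out of range). The pads can hold the rib at a pitch, so I check a regrasp with the tool less tilted at the panel.

```bash
cat >> kin.py <<'E'
k=np.load("k1.npy");Q=rx("z",np.pi/2)
def ik(p,R,q0):
    f=lambda q:np.r_[(fk(k,q)[0]-p)*3,Ro.from_matrix((fk(k,q)[1]@Q).T@R).as_rotvec()]
    r=ls(f,q0);return r.x,np.abs(r.fun).max()
def tcp(G,R): return G+.0187*R[:,2]
E
python3 - <<'E'
from kin import *
q0=np.array([-.397,.628,1.568,0,.945,.932])
for a in(16,20,24):
    R=frame(13.4,0-a);R[:]=frame(13.4,0)@rx("y",-0) if 0 else frame(13.4,-a)
    print("tool z",R[:,2].round(2));q,e=ik(tcp(np.array([.592,-.132,.032]),R),R,q0);print(a,"bench",q.round(2),round(e,4))
    q=q0
    R=frame(YAW,TILT-a)
    for x,y,h in((-.053,-.2,.12),(-.053,-.08,.1),(-.053,0,.08),(-.053,0,.02),(-.053,0,0),(-.0845,0,0)):
        q,e=ik(tcp(P0+RP@np.array([x,y,h+.032]),R),R,q);print((x,y,h),q.round(2),round(e,5))
print(rel([.5928,-.1325,.215],frame(13.4,0)))
E
```

```text
tool z [-0.27 -0.06 -0.96]
16 bench [-0.33  0.87  1.42 -0.17  1.09  1.1 ] 0.0
(-0.053, -0.2, 0.12) [-0.41  0.32  1.99  0.13  0.65  1.09] 0.0
(-0.053, -0.08, 0.1) [-0.12  0.37  1.98  0.03  0.59  1.45] 0.0
(-0.053, 0, 0.08) [ 0.07  0.43  1.93 -0.04  0.58  1.69] 0.0
(-0.053, 0, 0.02) [ 0.07  0.56  1.9  -0.04  0.47  1.69] 0.0
(-0.053, 0, 0) [ 0.07  0.6   1.89 -0.04  0.45  1.7 ] 0.0
(-0.0845, 0, 0) [ 0.07  0.61  1.96 -0.05  0.36  1.71] 0.0
tool z [-0.33 -0.08 -0.94]
20 bench [-0.32  0.9   1.37 -0.19  1.18  1.12] 0.0
(-0.053, -0.2, 0.12) [-0.39  0.33  1.94  0.07  0.74  1.15] 0.0
(-0.053, -0.08, 0.1) [-0.11  0.38  1.93  0.02  0.69  1.47] 0.0
(-0.053, 0, 0.08) [ 0.07  0.44  1.88 -0.02  0.68  1.68] 0.0
(-0.053, 0, 0.02) [ 0.06  0.57  1.85 -0.02  0.58  1.67] 0.0
(-0.053, 0, 0) [ 0.06  0.61  1.84 -0.02  0.55  1.67] 0.0
(-0.0845, 0, 0) [ 0.07  0.61  1.92 -0.03  0.47  1.68] 0.0
tool z [-0.4  -0.09 -0.91]
24 bench [-0.3   0.93  1.32 -0.22  1.27  1.14] 0.0
(-0.053, -0.2, 0.12) [-0.38  0.35  1.89  0.03  0.83  1.2 ] 0.0
(-0.053, -0.08, 0.1) [-0.11  0.4   1.88  0.01  0.79  1.48] 0.0
(-0.053, 0, 0.08) [ 0.06  0.46  1.83 -0.01  0.78  1.66] 0.0
(-0.053, 0, 0.02) [ 0.06  0.58  1.81 -0.01  0.69  1.66] 0.0
(-0.053, 0, 0) [ 0.06  0.62  1.79 -0.01  0.66  1.66] 0.0
(-0.0845, 0, 0) [ 0.06  0.62  1.87 -0.01  0.58  1.67] 0.0
(array([0.4577, 0.6008, 0.0454]), array([ 0.0304, -0.2324, -0.1199]))
```

play_rows:
  plan: [0,0.15,-0.06,0,0,0,0,0.3,-0.06,0,0,0,0.1,0.45,-0.06,0.0076,-0.058,-0.03,0.25,0.6,0,0.0152,-0.116,-0.06,0.458,0.601,0.045,0.0228,-0.174,-0.09,0.458,0.601,0.045,0.0304,-0.2324,-0.12,0.458,0.601,0.045,0.0304,-0.2324,-0.12,0.458,0.601,0.045,0.0304,-0.2324,-0.12,0.458,0.601,0.045,0.0304,-0.2324,-0.12,0.458,0.601,0.045,0.0304,-0.2324,-0.12]

```text
t: 7.4
eef_pos: [0.5904, -0.1323, 0.2151]
tcp_rot: [0.993, 0.116, -0.0, -0.001]
contact_force: [-0.2, 0.4, -2.5]
finger_gap: 0.0179
finger_force: 35.0
```

```bash
python3 - <<'E'
from h import *
print(manip.state()["q"].round(2),rel([.5928,-.1325,.0150],frame(13.4,0)))
E
```

```text
[-0.41  0.51  1.49  0.    1.14  0.93] (array([0.0095, 0.0042, 0.8003]), array([-0.0008,  0.0002, -0.0008]))
```

play_rows:
  plan: [0.005,0,0.2,0,0,0,0.005,0,0.4,0,0,0,0.005,0,0.55,0,0,0,0.005,0,0.67,0,0,0,0.005,0,0.76,0,0,0,0.005,0,0.79,0,0,0,0.005,0,0.8,0,0,0,0.005,0,0.802,0,0,0]

```text
t: 8.2
eef_pos: [0.5945, -0.1326, 0.0168]
tcp_rot: [0.993, 0.116, 0.002, 0.001]
contact_force: [0.8, 0.1, -1.7]
finger_gap: 0.0179
finger_force: 35.0
```

play_rows:
  plan: [0,0,0,0,0,0,0,0,0,0,0,0,0,0,0,0,0,0,0,0,0,0,0,0,0,0,0,0,0,0]
  fingers: 0

```text
t: 8.7
eef_pos: [0.5946, -0.1323, 0.0162]
tcp_rot: [0.993, 0.117, 0.001, 0.0]
contact_force: [0.5, -0.5, -0.5]
finger_gap: 0.0418
finger_force: 0.0
```

```bash
python3 - <<'E'
from kin import *
s=manip.state();im,d=manip.get_image("wrist");T=tool(s);W=world("wrist",d,T)
print(s["eef_pos"],s["finger_gap"],Ro.from_quat(s["tcp_rot"]).as_matrix()[:,0])
g=masks(im)["green"]&(d>0)&(abs(W[...,2])<.02);g[240:]=0;p=W[g];L=(p-T[:3,3])@T[:3,:3]
print("front z",np.median(p[:,2]),"tool x max",np.percentile(L[:,0],99.8),"y",np.percentile(L[:,1],[.2,99.8]))
G=s["eef_pos"]-.0187*T[:3,2];print("G",G)
R=T[:3,:3]@rx("y",np.radians(16));print("tool z",R[:,2])
R2=T[:3,:3]@rx("y",np.radians(-16));print("alt",R2[:,2],frame(13.4,-16)[:,2])
E
```

```text
[ 0.59455325 -0.13226171  0.01622482] 0.04183304871162106 [0.97273154 0.23192151 0.0023997 ]
front z 0.006397328051593626 tool x max 0.10962371948706165 y [-0.0550804   0.05440911]
G [ 0.59450518 -0.13225359  0.03492476]
tool z [ 0.27059205  0.0635089  -0.96059698]
alt [-0.26565025 -0.06434356 -0.96191988] [-0.26813337 -0.06387838 -0.9612617 ]
```

play_rows:
  plan: [-0.01,0,0,0,-0.067,0,-0.0206,0,0.005,0,-0.1333,0,-0.0206,0,0.01,0,-0.1333,0,-0.0206,0,0.01,0,-0.1333,0]

```text
t: 9.15
eef_pos: [0.589, -0.1328, 0.0124]
tcp_rot: [0.984, 0.116, -0.137, 0.016]
contact_force: [-0.4, 0.3, -0.5]
finger_gap: 0.0436
finger_force: 0.0
```

play_rows:
  plan: [0,0,0,0,0,0,0,0,0,0,0,0,0,0,0,0,0,0,0,0,0,0,0,0,0,0,0,0,0,0,0,0,0,0,0,0]
  fingers: -1
  squeeze: 40

```text
t: 9.75
eef_pos: [0.589, -0.1338, 0.0137]
tcp_rot: [0.984, 0.115, -0.137, 0.017]
contact_force: [-1.7, -2.0, 1.5]
finger_gap: 0.018
finger_force: 40.0
```

play_rows:
  plan: [0.03,0,-0.1,0,0,0,0.07,0,-0.25,0,0,0,0.11,0,-0.4,0,0,0,0.16,0,-0.58,0,0,0,0.2,0,-0.7,0,0,0,0.2,0,-0.7,0,0,0,0.2,0,-0.7,0,0,0]

```text
t: 10.45
eef_pos: [0.6815, -0.1107, 0.1666]
tcp_rot: [0.983, 0.116, -0.138, 0.016]
contact_force: [-0.7, 0.1, -2.7]
finger_gap: 0.0179
finger_force: 40.0
```

```bash
python3 - <<'E'
from kin import *
s=manip.state();im,d=manip.get_image("wrist");T=tool(s);W=world("wrist",d,T);L=(W-T[:3,3])@T[:3,:3]
C=rx("y",np.radians(16))  # expected cradle axes-ish in tool
g=masks(im)["green"]&(d>0)&(d<.3);g[240:]=0;p=L[g]
for j in range(3):
    c=p.mean(0);n=np.linalg.svd(p-c,full_matrices=False)[2][2];n*=-np.sign(n[2]);r=(p-c)@n;p=p[abs(r)<3*r.std()+1e-4]
print("n tool",n,"pitch",np.degrees(np.arctan2(n[0],-n[2])),"roll",np.degrees(np.arcsin(n[1])),r.std())
x=np.array([1,0,0])-n*n[0];x/=np.linalg.norm(x);y=np.cross(n,x)
G=np.array([0,0,-.0187]);q=p-G;print("grip height over front",-(q@n).mean(),"x max",np.percentile(q@x,99.8),"y",np.percentile(q@y,[.2,99.8]))
# hole: non-plate pixels whose front-plane ray lies near expected hole
c_=manip.calibration("wrist");K=c_["mtx"];M=c_["tool_from_camera"];v,u=np.mgrid[:240,:640]
ray=np.stack([(u-K[0,2])/K[0,0],(v-K[1,2])/K[1,1],np.ones(u.shape)],-1)@M[:3,:3].T;o=M[:3,3]
F=o+ray*(((c-o)@n)/(ray@n))[...,None];fx=(F-G)@x;fy=(F-G)@y
hm=(~masks(im)["green"][:240])&(abs(fy)<.025)&(fx>.03)&(fx<.1);b=max(blobs(hm),key=lambda t:t[0].sum())[0]
print("hole x",fx[b].min(),fx[b].max(),"y",fy[b].min(),fy[b].max(),"slot y",fy[b&(fx>.078)].min(),fy[b&(fx>.078)].max())
print(s["t"],s["q"].round(2),s["finger_gap"],s["finger_force"]);cv2.imwrite("pics/w5.png",im[:,:,::-1])
E
```

```text
n tool [-2.72998593e-01  8.57362569e-04 -9.62014051e-01] pitch -15.84278476160165 roll 0.04912326272062349 0.00061277592656358
grip height over front 0.025266823623033705 x max 0.10255682616806881 y [-0.05391037  0.05549052]
hole x 0.03971135096390076 0.09118931682444004 y -0.01570063540397155 0.01723149956171562 slot y -0.007074184815277214 0.008567362519579213
10.45 [-0.26  0.8   1.07 -0.13  1.52  1.1 ] 0.017943763086660982 39.999590436927974
```

```bash
cat >> kin.py <<'E'
_n=np.array([-.2730,.0009,-.9620]);_x=np.array([1,0,0])-_n*_n[0];_x/=np.linalg.norm(_x)
RT=RP@np.stack([_x,np.cross(_n,_x),_n])
def goal2(x,y,h,R=None): return P0+RP@np.array([x-.0005,y-.0008,h+.0313])+RT@np.array([0,0,.0187])
E
python3 - <<'E'
from kin import *
for a in((-.053,-.19,.12),(-.053,0,.07)): print(goal2(*a),rel(goal2(*a),RT),ik(goal2(*a),RT,[0.06,.5,1.9,0,.6,1.6])[0].round(2))
print(RT[:,2])
E
```

```text
[ 0.47266958 -0.04897452  0.18629288] (array([-0.7435, -0.4324,  0.1295]), array([0.0029, 0.235 , 0.1238])) [-0.39  0.32  1.99  0.13  0.64  1.11]
[0.50044771 0.14044402 0.1421455 ] (array([-0.4214, -1.1433,  0.2214]), array([0.0029, 0.235 , 0.1238])) [ 0.07  0.45  1.93 -0.04  0.55  1.7 ]
[ 0.21051478 -0.00571303 -0.97755959]
```

play_rows:
  plan: [-0.18,0,0,0,0.059,0.031,-0.36,0,0.03,0.001,0.118,0.062,-0.54,-0.1,0.07,0.002,0.176,0.093,-0.7,-0.25,0.1,0.003,0.235,0.124,-0.743,-0.432,0.13,0.003,0.235,0.124,-0.743,-0.432,0.13,0.003,0.235,0.124,-0.743,-0.432,0.13,0.003,0.235,0.124,-0.743,-0.432,0.13,0.003,0.235,0.124]

```text
t: 11.3
eef_pos: [0.4757, -0.0501, 0.187]
tcp_rot: [0.994, -0.012, 0.109, 0.002]
contact_force: [0.0, -0.5, -2.6]
finger_gap: 0.0177
finger_force: 40.0
```

```bash
python3 - <<'E'
from kin import *
s=manip.state();print(s["t"],s["q"].round(2));print(rel(goal2(-.053,0,.06),RT))
E
```

```text
11.3 [-0.39  0.32  1.99  0.13  0.63  1.11]
(array([ 0.0517, -0.7648,  0.2295]), array([ 0.0007, -0.0026, -0.0001]))
```

play_rows:
  plan: [0.03,-0.18,0.06,0,0,0,0.04,-0.36,0.1,0,0,0,0.05,-0.54,0.15,0,0,0,0.05,-0.7,0.19,0,0,0,0.05,-0.765,0.23,0,-0.002,0,0.05,-0.765,0.23,0,-0.002,0,0.05,-0.765,0.23,0,-0.002,0,0.05,-0.765,0.23,0,-0.002,0]

```text
t: 12.1
eef_pos: [0.505, 0.14, 0.1336]
tcp_rot: [0.994, -0.012, 0.107, 0.002]
contact_force: [-0.7, 0.8, -1.9]
finger_gap: 0.0173
finger_force: 40.0
```

```bash
python3 - <<'E'
from kin import *
s=manip.state();im,d=manip.get_image("wrist");T=tool(s);print(s["t"],s["eef_pos"],goal2(-.053,0,.06),np.degrees(Ro.from_matrix(RT.T@T[:3,:3]).as_rotvec()))
cv2.imwrite("pics/w6.png",im[:,:,::-1]);np.savez("pics/w6.npz",im=im,d=d,T=T)
W=world("wrist",d,T);p=(W-P0)@RP
g=masks(im)["green"]&(d>0);g[240:]=0;print("plate h",np.percentile(p[g][:,2],[5,50,95]),"y",np.percentile(p[g][:,1],[.5,99.5]),"xmax",np.percentile(p[g][:,0],99.5))
face=(d>0)&(abs(p[...,2])<.006)&(abs(p[...,1])<.095)&(p[...,0]>.06)&(p[...,0]<.11);print("face",face.sum(),np.percentile(p[face][:,2],[10,50,90]))
E
```

```text
12.1 [0.50504445 0.13997615 0.13359052] [0.50514122 0.14033751 0.13331602] [-0.09361462  0.09820021  0.0867774 ]
plate h [0.06563592 0.06673679 0.06777734] y [-0.21255251  0.05373044] xmax 0.04911638587405206Traceback (most recent call last):
  File "<stdin>", line 6, in <module>
    return _quantile_unchecked(
        a, q, axis, out, overwrite_input, method, keepdims, weights)
    return _ureduce(a,
                    func=_quantile_ureduce_func,
    ...<5 lines>...
                    overwrite_input=overwrite_input,
                    method=method)
    r = func(a, **kwargs)
    result = _quantile(arr,
                       quantiles=q,
    ...<2 lines>...
                       out=out,
                       weights=wgt)
    slices_having_nans = np.isnan(arr[-1, ...])
                                  ~~~^^^^^^^^^
IndexError: index -1 is out of bounds for axis 0 with size 0
```

View pics/w6.png

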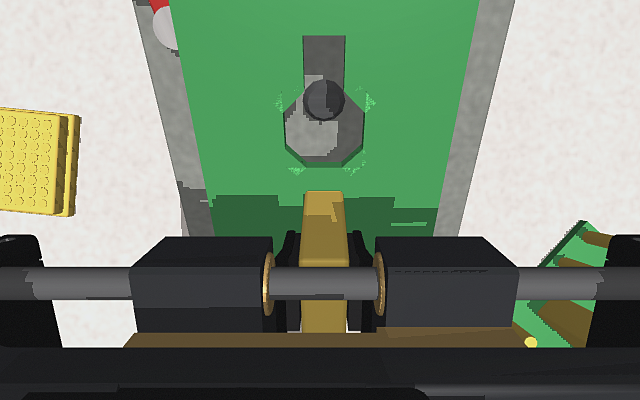

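Stud head seen through the hole at about (323,99), with the hole's outline centred at about (324,127). The offset comes from the oblique view, so I check it in panel coordinates.

```bash
python3 - <<'E'
from panel import *;from kin import *
z=np.load("pics/w6.npz");T=z["T"];d=z["d"];n=RP[:,2]
w=panel(ray_plane(np.array([[323.5,99.5],[303,99.5],[344,99.5]]),T,n,P0+.016*n));print("stud head",w.round(4))
w=panel(ray_plane(np.array([[303,34],[345,34],[284,126],[364,126],[325,167]],float),T,n,P0+.0665*n));print("hole front slotend,slotend,sides,bottom",w.round(4))
e=panel(ray_plane(np.array([[170,0],[185,80],[205,190],[478,0],[460,80],[443,190]],float),T,n,P0+.0665*n));print("plate edges",e.round(4))
f=panel(ray_plane(np.array([[136,25],[160,130],[513,10],[490,120]],float),T,n,P0));print("panel edges",f.round(4))
W=world("wrist",d,T);p=(W-P0)@RP
print("head depth",p[92:106,316:331].reshape(-1,3).mean(0))
for a in((-.053,0,.022),(-.053,0,.004),(-.053,0,0)): print(rel(goal2(*a),RT))
E
```

```text
stud head [[-0.0006 -0.0008  0.016 ]
 [-0.0006  0.0104  0.016 ]
 [-0.0007 -0.012   0.016 ]]
hole front slotend,slotend,sides,bottom [[ 0.0382  0.0069  0.0665]
 [ 0.0381 -0.0087  0.0665]
 [ 0.0026  0.016   0.0665]
 [ 0.0025 -0.0178  0.0665]
 [-0.0167 -0.0013  0.0665]]
plate edges [[ 0.0493  0.0536  0.0665]
 [ 0.0217  0.0539  0.0665]
 [-0.0284  0.0547  0.0665]
 [ 0.0491 -0.0555  0.0665]
 [ 0.0214 -0.0546  0.0665]
 [-0.0288 -0.0565  0.0665]]
panel edges [[ 0.035   0.0992 -0.    ]
 [-0.0239  0.1005  0.    ]
 [ 0.0417 -0.1004 -0.    ]
 [-0.018  -0.1027 -0.    ]]
head depth [ 0.00023735 -0.00054157  0.01720534]
(array([ 0.0415, -0.0025,  0.1484]), array([ 0.0008, -0.0009, -0.0009]))
(array([ 0.061 , -0.0027,  0.2177]), array([ 0.0008, -0.0009, -0.0009]))
(array([ 0.0654, -0.0028,  0.2331]), array([ 0.0008, -0.0009, -0.0009]))
```

play_rows:
  plan: [0.02,-0.002,0.08,0,0,0,0.041,-0.002,0.148,0,0,0,0.05,-0.002,0.18,0,0,0,0.056,-0.002,0.2,0,0,0,0.061,-0.002,0.218,0,0,0,0.061,-0.002,0.218,0,0,0,0.061,-0.002,0.218,0,0,0]

```text
t: 12.85
eef_pos: [0.5306, 0.1408, 0.0839]
tcp_rot: [0.994, -0.011, 0.107, 0.002]
contact_force: [-0.0, -0.0, -2.6]
finger_gap: 0.0178
finger_force: 40.0
```

```bash
python3 - <<'E'
from kin import *
s=manip.state();im,d=manip.get_image("wrist");T=tool(s);print(s["t"],s["contact_force"],np.degrees(Ro.from_matrix(RT.T@T[:3,:3]).as_rotvec()))
for a in((-.053,0,.004),(-.053,0,.001),(-.053,0,0),(-.053,0,-.002),(-.087,0,0),(-.087,0,-.001)): print(a,rel(goal2(*a),RT))
W=world("wrist",d,T);p=(W-P0)@RP
g=masks(im)["green"]&(d>0);g[240:]=0;g&=abs(p[...,1])<.06
for lo,hi in((-.03,0),(0,.03),(.03,.06)):
    k_=g&(p[...,0]>lo)&(p[...,0]<hi);print("plate front h",np.median(p[k_][:,2]),k_.sum())
cv2.imwrite("pics/w7.png",im[:,:,::-1]);np.savez("pics/w7.npz",im=im,d=d,T=T)
E
```

```text
12.85 [-1.90334666e-03 -1.95717860e-02 -2.55192865e+00] [-0.06570024  0.09891063  0.0095279 ]
(-0.053, 0, 0.004) (array([0.003 , 0.0043, 0.0013]), array([ 0.0005, -0.0009, -0.    ]))
(-0.053, 0, 0.001) (array([0.0063, 0.0043, 0.0129]), array([ 0.0005, -0.0009, -0.    ]))
(-0.053, 0, 0) (array([0.0073, 0.0043, 0.0167]), array([ 0.0005, -0.0009, -0.    ]))
(-0.053, 0, -0.002) (array([0.0095, 0.0043, 0.0244]), array([ 0.0005, -0.0009, -0.    ]))
(-0.087, 0, 0) (array([-0.1236,  0.0042,  0.0536]), array([ 0.0005, -0.0009, -0.    ]))
(-0.087, 0, -0.001) (array([-0.1225,  0.0042,  0.0574]), array([ 0.0005, -0.0009, -0.    ]))
plate front h 0.010843507817917939 12983
plate front h 0.010902485227870155 16297
plate front h 0.01094972116920256 15813
```

play_rows:
  plan: [0.004,0.003,0.008,0,0,0,0.007,0.003,0.017,0,0,0,0.007,0.003,0.017,0,0,0,0.007,0.003,0.017,0,0,0]

```text
t: 13.3
eef_pos: [0.5334, 0.14, 0.0804]
tcp_rot: [0.994, -0.011, 0.107, 0.002]
contact_force: [-2.8, -0.7, 4.2]
finger_gap: 0.0175
finger_force: 40.0
```

play_rows:
  plan: [-0.02,0,0.0056,0,0,0,-0.04,0,0.0113,0,0,0,-0.06,0,0.0169,0,0,0,-0.08,0,0.0226,0,0,0,-0.095,0,0.0268,0,0,0,-0.105,0,0.0296,0,0,0,-0.113,0,0.0319,0,0,0,-0.113,0,0.0319,0,0,0]

```text
t: 14.1
eef_pos: [0.5076, 0.1407, 0.0664]
tcp_rot: [0.994, -0.012, 0.107, 0.002]
contact_force: [-3.7, -1.0, 10.2]
finger_gap: 0.018
finger_force: 40.0
```

```bash
cat > look.py <<'E'
from panel import *;from kin import *
import sys
s=manip.state();im,d=manip.get_image("wrist");T=tool(s);print(s["t"],s["contact_force"].round(1),s["moment"].round(2),np.degrees(Ro.from_matrix(RT.T@T[:3,:3]).as_rotvec()))
a=(-.0845,0,0);print(a,rel(goal2(*a),RT))
W=world("wrist",d,T);p=(W-P0)@RP
g=masks(im)["green"]&(d>0);g[240:]=0;g&=abs(p[...,1])<.07
q=p[g&(p[...,2]<.03)];A=np.c_[q[:,:2],np.ones(len(q))];c=np.linalg.lstsq(A,q[:,2],rcond=None)[0];print("front h=",c.round(4),"tilts deg",np.degrees(c[:2]).round(2))
# plate edges in panel coordinates
h=c[2];u=np.where(g)
n=RP[:,2]
for lab,f in(("L",0),("R",-1)):
    uv=np.array([[np.where(g[v])[0][f],v] for v in range(40,190,5) if g[v].any()],float);e=panel(ray_plane(uv,T,n,P0+h*n));k_=np.polyfit(e[:,0],e[:,1],1);print(lab,"edge y@0",k_[1].round(4),"yaw deg",np.degrees(k_[0]).round(2))
uv=np.array([[u_,np.where(g[:,u_])[0][0]] for u_ in range(220,440,8) if g[:,u_].any()],float)
if len(uv) and np.median(uv[:,1])>2:
    e=panel(ray_plane(uv,T,n,P0+h*n));k_=np.polyfit(e[:,1],e[:,0],1);print("top edge x@0",np.median(e[:,0]).round(4),"yaw",np.degrees(-k_[0]).round(2))
name=sys.argv[1];cv2.imwrite(f"pics/{name}.png",im[:,:,::-1]);np.savez(f"pics/{name}.npz",im=im,d=d,T=T)
E
python3 look.py w8
```

```text
14.1 [-3.7 -1.  10.2] [ 0.36 -0.02  0.  ] [-0.04962962  0.17785622  0.02383142]
(-0.0845, 0, 0) (array([-0.0087,  0.0015,  0.0017]), array([ 0.0004, -0.0014, -0.0002]))
front h= [ 0.0002 -0.0004  0.0063] tilts deg [ 0.01 -0.02]
L edge y@0 0.0546 yaw deg -0.31
R edge y@0 -0.0548 yaw deg -0.4
```

play_rows:
  plan: [-0.006,0,0,0,0,0,-0.011,0,0.001,0,0,0,-0.014,0,0.002,0,0,0,-0.014,0,0.002,0,0,0]

```text
t: 14.55
eef_pos: [0.5062, 0.1408, 0.0657]
tcp_rot: [0.994, -0.012, 0.109, 0.002]
contact_force: [0.6, -1.2, 10.0]
finger_gap: 0.0178
finger_force: 40.0
```

```bash
python3 look.py w9
```

```text
14.55 [ 0.6 -1.2 10. ] [ 0.28  0.02 -0.01] [-0.02990059  0.38064377  0.03646534]
(-0.0845, 0, 0) (array([-0.003 ,  0.0019,  0.0001]), array([ 0.0002, -0.0032, -0.0003]))
front h= [ 0.001  -0.0006  0.0064] tilts deg [ 0.06 -0.03]
L edge y@0 0.0548 yaw deg -0.01
R edge y@0 -0.0546 yaw deg 0.0
```

play_rows:
  plan: [-0.006,0,0.001,0,0,0,-0.012,0,0.002,0,0,0,-0.012,0,0.002,0,0,0]

```text
t: 14.9
eef_pos: [0.5031, 0.1408, 0.0642]
tcp_rot: [0.994, -0.011, 0.109, 0.002]
contact_force: [1.8, -0.9, 5.9]
finger_gap: 0.0178
finger_force: 40.0
```

```bash
python3 look.py w10; python3 - <<'E'
from panel import *;from kin import *
z=np.load("pics/w10.npz");cv2.imwrite("pics/w10c.png",cv2.resize(z["im"][0:240,120:520,::-1],None,fx=1.9,fy=1.9))
E
```

```text
14.9 [ 1.8 -0.9  5.9] [ 0.06 -0.27  0.  ] [-0.03959361  0.33734503 -0.00124243]
(-0.0845, 0, 0) (array([ 0.0104,  0.0016, -0.0033]), array([ 0.0003, -0.0028, -0.    ]))
front h= [ 0.002  -0.001   0.0065] tilts deg [ 0.12 -0.06]
L edge y@0 0.0547 yaw deg 0.04
R edge y@0 -0.0545 yaw deg 0.01
```

View pics/w10c.png

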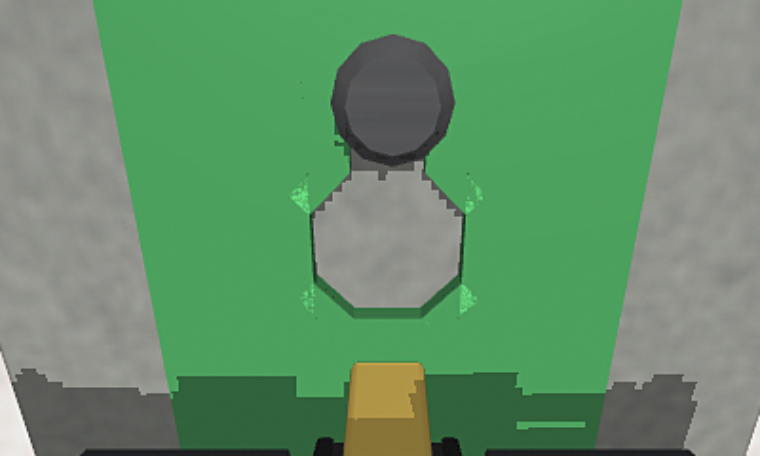

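```bash
python3 - <<'E'
from panel import *;from kin import *
z=np.load("pics/w10.npz");T=z["T"];n=RP[:,2]
f=lambda u,v,h:panel(ray_plane(np.array([[120+u/1.9,v/1.9]]),T,n,P0+h*n))[0].round(4)
print("bottom edge front",f(388,318,.0063),"underside",f(388,308,.0003))
print("hole sides front",f(310,215,.0063),f(466,215,.0063))
print("head top centre",f(393,101,.016),f(346,101,.016),f(440,101,.016))
E
```

```text
bottom edge front [-0.0511 -0.0001  0.0063] underside [-0.0514 -0.0001  0.0003]
hole sides front [-0.0262  0.0169  0.0063] [-0.0262 -0.0171  0.0063]
head top centre [-0.0013 -0.001   0.016 ] [-0.0013  0.0078  0.016 ] [-0.0013 -0.0098  0.016 ]
```

play_rows:
  plan: [-0.008,0,0.002,0,0,0,-0.016,0,0.004,0,0,0,-0.016,0,0.004,0,0,0]

```text
t: 15.25
eef_pos: [0.5031, 0.1408, 0.0642]
tcp_rot: [0.994, -0.011, 0.113, 0.002]
contact_force: [4.0, -2.6, 13.9]
finger_gap: 0.018
finger_force: 40.0
```

```bash
python3 look.py w11
```

```text
15.25 [ 4.  -2.6 13.9] [-0.3  -0.46 -0.1 ] [-0.00980004  0.78819941  0.00715732]
(-0.0845, 0, 0) (array([ 0.0106,  0.0017, -0.0031]), array([ 0.0001, -0.0065, -0.    ]))
front h= [ 0.006  -0.0007  0.007 ] tilts deg [ 0.35 -0.04]
L edge y@0 0.0549 yaw deg 0.3
R edge y@0 -0.0546 yaw deg -0.11
```

It moved no further under another 4 mm of command and the force rose, so the stud is home. Relaxing the push and releasing.

play_rows:
  plan: [0.008,0,-0.002,0,0,0,0.014,0,-0.004,0,0,0,0.014,0,-0.004,0,0,0]

```text
t: 15.6
eef_pos: [0.5032, 0.1408, 0.0642]
tcp_rot: [0.994, -0.011, 0.109, 0.002]
contact_force: [2.9, -1.0, 5.5]
finger_gap: 0.0178
finger_force: 40.0
```

play_rows:
  plan: [0,0,0,0,0,0,0,0,0,0,0,0,0,0,0,0,0,0,0,0,0,0,0,0,0,0,0,0,0,0]
  fingers: 0

```text
t: 16.1
eef_pos: [0.5002, 0.1407, 0.0632]
tcp_rot: [0.994, -0.011, 0.106, 0.002]
contact_force: [0.1, 0.1, -0.1]
finger_gap: 0.042
finger_force: 0.0
```

```bash
python3 look.py w12; python3 - <<'E'
from kin import *
print(manip.state()["finger_gap"]);n=RP[:,2];T=tool(manip.state());print("n in tool",(T[:3,:3].T@n).round(3))
# stop knob poses, grasp 38 mm over the face, tool vertical-ish (TILT-16)
P=T[:3,3]+.10*n;R=RT
q=manip.state()["q"]
for x,y,h in((-.0845,0,.13),(.082,.075,.10),(.082,.075,.040),(.069,.043,.04),(.037,.030,.04),(.037,.03,.12)):
    p=P0+RP@np.array([x,y,h])+.0187*R[:,2];q,e=ik(p,R,q);print((x,y,h),p.round(4),rel(p,R)[0],q.round(2),round(e,4))
E
```

```text
16.1 [ 0.1  0.1 -0.1] [0.04 0.25 0.01] [-0.0729445   0.00650852  0.00130243]
(-0.0845, 0, 0) (array([ 0.0222,  0.0012, -0.0044]), array([ 0.0006, -0.0002, -0.    ]))
front h= [ 0.0018 -0.0002  0.0065] tilts deg [ 0.1  -0.01]
L edge y@0 0.0546 yaw deg -0.38
R edge y@0 -0.0547 yaw deg -0.21
0.042594673102609365
n in tool [-0.273  0.002 -0.962]
(-0.0845, 0, 0.13) [0.4596 0.1422 0.1529] [-0.0835 -0.0012 -0.3848] [ 0.08  0.39  2.01 -0.05  0.53  1.71] 0.0
(0.082, 0.075, 0.1) [0.6224 0.2135 0.2046] [ 0.59   -0.3011 -0.4515] [ 0.18  0.52  1.53 -0.06  0.89  1.81] 0.0
(0.082, 0.075, 0.04) [0.6505 0.2129 0.1516] [ 0.6554 -0.3016 -0.2206] [ 0.17  0.62  1.51 -0.06  0.81  1.8 ] 0.0
(0.069, 0.043, 0.04) [0.6383 0.1811 0.1455] [ 0.6054 -0.1736 -0.2062] [ 0.12  0.6   1.57 -0.05  0.76  1.75] 0.0
(0.037, 0.03, 0.04) [0.6098 0.1688 0.1305] [ 0.4822 -0.1217 -0.1712] [ 0.11  0.59  1.66 -0.04  0.69  1.73] 0.0
(0.037, 0.03, 0.12) [0.5723 0.1696 0.2011] [ 0.395 -0.121 -0.479] [ 0.12  0.45  1.69 -0.04  0.8   1.74] 0.0
```

play_rows:
  plan: [0,0,-0.1,0,0,0,0,0,-0.3,0,0,0,0,0,-0.45,0,0,0,0.15,-0.1,-0.477,0,0,0,0.242,-0.2,-0.477,0,0,0,0.242,-0.2,-0.477,0,0,0,0.242,-0.2,-0.477,0,0,0]

```text
t: 16.85
eef_pos: [0.5351, 0.1904, 0.1925]
tcp_rot: [0.994, -0.011, 0.106, 0.002]
contact_force: [-0.5, -0.2, -0.4]
finger_gap: 0.0431
finger_force: 0.0
```

```bash
python3 look.py w13; python3 - <<'E'
from panel import *;from kin import *
z=np.load("pics/w13.npz");im,d,T=z["im"],z["d"],z["T"];p=(world("wrist",d,T)-P0)@RP
r=masks(im)["red"]&(d>0);r[240:]=0;q=p[r];print(r.sum(),np.argwhere(r).mean(0),np.percentile(q[:,2],[2,20,50,80,98]).round(4))
t=q[q[:,2]>.056];print("knob top",len(t),np.median(t,0).round(4),t[:,:2].min(0),t[:,:2].max(0))
b=q[(q[:,2]<.016)];print("bar",len(b),b[:,:2].min(0),b[:,:2].max(0))
cv2.imwrite("pics/w13.png",im[:,:,::-1])
E
```

```text
16.85 [-0.5 -0.2 -0.4] [ 0.07  0.25 -0.06] [-0.07930824  0.00340255 -0.05859497]
(-0.0845, 0, 0) (array([-0.2131,  0.1993,  0.4719]), array([0.0009, 0.0008, 0.0002]))
front h= [ 0.0001 -0.0001  0.0065] tilts deg [ 0.   -0.01]
L edge y@0 0.0547 yaw deg 0.36
R edge y@0 -0.0542 yaw deg 0.53
top edge x@0 0.0242 yaw -0.18
2809 [ 54.6504094  266.21395514] [0.0096 0.0121 0.0473 0.0603 0.0613]
knob top 1288 [0.0792 0.0849 0.0601] [0.06925366 0.07575478] [0.08811771 0.09489525]
bar 1088 [0.03994836 0.06806438] [0.08955799 0.0946353 ]
```

View pics/w13.png

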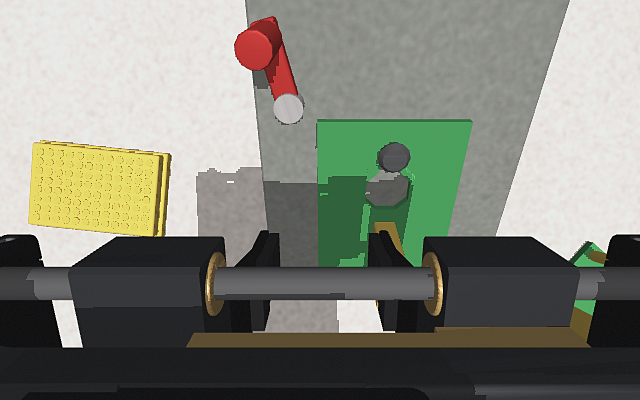

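Cradle home: its top edge is at panel x = 24 mm with the stud near -1 mm, and it is straight. The stop's knob is at (253,50) and its pivot at (288,108), so the bar leans about 13 degrees outwards. Next the knob.

```bash
python3 - <<'E'
from kin import *
for x,y,h in((.079,.085,.10),(.079,.085,.040)):
    p=P0+RP@np.array([x,y,h])+.0187*RT[:,2];print(p.round(4),rel(p,RT)[0])
print("panel axes in tool",(RT.T@RP).round(3))
E
```

```text
[0.62   0.2236 0.2032] [ 0.3424 -0.1424  0.0265]
[0.6481 0.2229 0.1502] [ 0.4083 -0.143   0.2573]
panel axes in tool [[ 0.962  0.    -0.273]
 [ 0.    -1.     0.001]
 [-0.273 -0.001 -0.962]]
```

play_rows:
  plan: [0.15,-0.07,-0.02,0,0,0,0.3,-0.143,0,0,0,0,0.342,-0.143,0.026,0,0,0,0.342,-0.143,0.026,0,0,0,0.37,-0.143,0.12,0,0,0,0.39,-0.143,0.19,0,0,0,0.408,-0.143,0.257,0,0,0,0.408,-0.143,0.257,0,0,0]

```text
t: 17.7
eef_pos: [0.648, 0.2221, 0.1481]
tcp_rot: [0.995, -0.012, 0.103, 0.003]
contact_force: [-0.0, -0.5, 0.4]
finger_gap: 0.0434
finger_force: 0.0
```

play_rows:
  plan: [0,0,0,0,0,0,0,0,0,0,0,0,0,0,0,0,0,0,0,0,0,0,0,0,0,0,0,0,0,0,0,0,0,0,0,0]
  fingers: -1
  squeeze: 10

```text
t: 18.3
eef_pos: [0.6501, 0.2233, 0.1525]
tcp_rot: [0.994, -0.011, 0.107, 0.002]
contact_force: [-1.0, 0.2, 4.4]
finger_gap: 0.0199
finger_force: 10.0
```

```bash
python3 - <<'E'
from kin import *
s=manip.state();T=tool(s);g=panel(T[:3,3]-.0187*T[:3,2]);print(s["finger_gap"],s["finger_force"],g)
M=RT.T@RP
a0=-13
for a in(-5,5,15,25,35,45,55,65,75,83,90,94):
    f=lambda a:np.array([45*np.cos(np.radians(a)),-45*np.sin(np.radians(a)),0])/1000
    print(a,(M@(f(a)-f(a0))/.25).round(3))
E
```

```text
0.019903361867776644 9.99929959885776 [0.08171719 0.08548308 0.04113173]
-5 [ 0.004  0.025 -0.001]
5 [ 0.004  0.056 -0.001]
15 [-0.001  0.087  0.   ]
25 [-0.012  0.117  0.003]
35 [-0.027  0.144  0.008]
45 [-0.046  0.168  0.013]
55 [-0.069  0.188  0.02 ]
65 [-0.096  0.204  0.027]
75 [-0.124  0.214  0.035]
83 [-0.148  0.219  0.042]
90 [-0.169  0.22   0.048]
94 [-0.181  0.22   0.052]
```

play_rows:
  plan: [0.004,0.025,-0.001,0,0,0,0.004,0.056,-0.001,0,0,0,-0.001,0.087,0,0,0,0,-0.012,0.117,0.003,0,0,0,-0.027,0.144,0.008,0,0,0,-0.046,0.168,0.013,0,0,0,-0.069,0.188,0.02,0,0,0,-0.096,0.204,0.027,0,0,0,-0.124,0.214,0.035,0,0,0,-0.148,0.219,0.042,0,0,0,-0.169,0.22,0.048,0,0,0,-0.178,0.22,0.051,0,0,0,-0.178,0.22,0.051,0,0,0]

```text
t: 19.6
eef_pos: [0.6063, 0.1676, 0.1292]
tcp_rot: [0.994, -0.011, 0.105, 0.004]
contact_force: [-0.6, -3.4, 4.7]
finger_gap: 0.0198
finger_force: 10.0
```

```bash
python3 - <<'E'
from kin import *
s=manip.state();T=tool(s);print(s["finger_gap"],panel(T[:3,3]-.0187*T[:3,2]),RP.T@s["contact_force"])
E
```

```text
0.01978412220721947 [0.0333247  0.02877377 0.04047097] [ 1.71103605 -3.37586795  4.41366602]
```

play_rows:
  plan: [-0.008,0,0.002,0,0,0,-0.015,0,0.004,0,0,0,-0.015,0,0.004,0,0,0]

```text
t: 19.9
eef_pos: [0.6033, 0.1675, 0.1276]
tcp_rot: [0.994, -0.011, 0.105, 0.004]
contact_force: [0.6, -4.5, 5.3]
finger_gap: 0.0199
finger_force: 9.9
```

```bash
python3 - <<'E'
from kin import *
s=manip.state();T=tool(s);print(s["finger_gap"],panel(T[:3,3]-.0187*T[:3,2]),RP.T@s["contact_force"])
im,d=manip.get_image("wrist");p=(world("wrist",d,T)-P0)@RP;r=masks(im)["red"]&(d>0);q=p[r]
b=q[(q[:,2]<.016)&(q[:,2]>.006)];print("bar",len(b),b[:,:2].min(0),b[:,:2].max(0));print(len(q))
E
```

```text
0.0198799130233661 [0.0299333  0.0286706  0.04048327] [ 3.12332827 -4.51783195  4.32470904]
bar 2048 [0.02792329 0.01932571] [0.04559952 0.06831134]
4793
```

The bar now lies level (x from 28 to 46 mm, y from 19 to 68 mm). Releasing and backing off.

play_rows:
  plan: [0.008,0,-0.002,0,0,0,0.008,0,-0.002,0,0,0,0.008,0,-0.002,0,0,0,0.008,0,-0.002,0,0,0,0.008,0,-0.002,0,0,0]
  fingers: 0

```text
t: 20.45
eef_pos: [0.6057, 0.1693, 0.1285]
tcp_rot: [0.994, -0.011, 0.106, 0.002]
contact_force: [0.1, -0.8, -0.7]
finger_gap: 0.0423
finger_force: 0.0
```

play_rows:
  plan: [-0.03,0,-0.1,0,0,0,-0.07,0,-0.25,0,0,0,-0.12,0,-0.42,0,0,0,-0.25,0,-0.5,0,0,0,-0.35,0,-0.5,0,0,0,-0.35,0,-0.5,0,0,0,-0.35,0,-0.5,0,0,0]

```text
t: 21.15
eef_pos: [0.4945, 0.1721, 0.2329]
tcp_rot: [0.994, -0.011, 0.107, 0.002]
contact_force: [-0.3, -0.4, -0.3]
finger_gap: 0.0436
finger_force: 0.0
```

```bash
python3 look.py w14; python3 - <<'E'
from panel import *;from kin import *
z=np.load("pics/w14.npz");im,d,T=z["im"],z["d"],z["T"];p=(world("wrist",d,T)-P0)@RP
r=masks(im)["red"]&(d>0);r[240:]=0;q=p[r];b=q[(q[:,2]<.016)&(q[:,2]>.008)]
print("knob",np.median(q[q[:,2]>.056],0),"bar",np.degrees(np.arctan2(*np.linalg.svd(b[:,:2]-b[:,:2].mean(0))[2][0][::-1])) if len(b)<6000 else 0,b[:,:2].min(0),b[:,:2].max(0))
E
```

```text
21.15 [-0.3 -0.4 -0.3] [ 0.08  0.25 -0.01] [-0.05514931  0.14670917 -0.02250935]
(-0.0845, 0, 0) (array([-0.1009,  0.1249,  0.6632]), array([ 0.0004, -0.0015, -0.    ]))
front h= [ 0.0008 -0.0001  0.0065] tilts deg [ 0.04 -0.01]
L edge y@0 0.0546 yaw deg 0.02
R edge y@0 -0.0543 yaw deg -0.26
top edge x@0 0.0235 yaw 3.79
knob [0.03600913 0.02950769 0.06018699] bar 97.76826734587581 [0.02748942 0.01976053] [0.04475199 0.06808607]
```

View pics/w14.png

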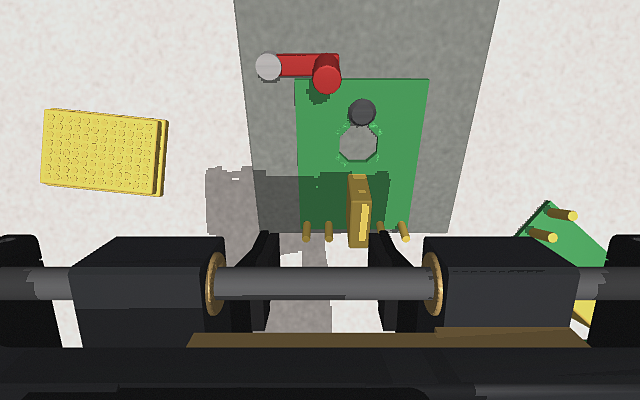

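The bar is across at (280–340, 65), just above the cradle's top edge at row 79. The stud (362,112) is in the narrow slot, the cradle is straight, and the microplate is untouched. One numeric check of the bar's angle, then I hand in.

```bash
python3 - <<'E'
from panel import *;from kin import *
z=np.load("pics/w14.npz");im,d,T=z["im"],z["d"],z["T"];n=RP[:,2]
r=masks(im)["red"];uv=np.array([[u,np.where(r[:240,u])[0][0]] for u in range(284,336,3)],float)
e=panel(ray_plane(uv,T,n,P0+.012*n));k_=np.polyfit(e[:,1],e[:,0],1);print("bar upper edge angle",np.degrees(k_[0]),"x",e[:,0].round(4))
a=panel(ray_plane(np.array([[268.,66]]),T,n,P0+.013*n));print("pivot",a)
E
```

```text
bar upper edge angle -1.184556519949111 x [0.0436 0.0436 0.0436 0.0436 0.0436 0.0436 0.0435 0.0435 0.0435 0.0435
 0.0435 0.0435 0.0435 0.0443 0.0443 0.0443 0.0443 0.0443]
pivot [[0.03491709 0.07440966 0.013     ]]
```

The edge is level to within a pixel (about 1 degree), but my last push slipped on the knob. I'll press it once more with a firmer grip to be sure it is against the end stop.

```bash
python3 - <<'E'
from kin import *
for h in(.1,.04):
    p=P0+RP@np.array([.036,.0295,h])+.0187*RT[:,2];print(p.round(4),rel(p,RT)[0])
E
```

```text
[0.5807 0.1689 0.183 ] [0.291  0.0045 0.2678]
[0.6089 0.1683 0.13  ] [0.3558 0.004  0.4989]
```

play_rows:
  plan: [0.15,0.004,0.1,0,0,0,0.291,0.004,0.24,0,0,0,0.291,0.004,0.267,0,0,0,0.291,0.004,0.267,0,0,0,0.32,0.004,0.37,0,0,0,0.34,0.004,0.44,0,0,0,0.356,0.004,0.499,0,0,0,0.356,0.004,0.499,0,0,0]

```text
t: 22.0
eef_pos: [0.607, 0.168, 0.1283]
tcp_rot: [0.994, -0.011, 0.105, 0.002]
contact_force: [0.4, 0.2, 0.4]
finger_gap: 0.0434
finger_force: 0.0
```

play_rows:
  plan: [0,0,0,0,0,0,0,0,0,0,0,0,0,0,0,0,0,0,0,0,0,0,0,0,0,0,0,0,0,0,0,0,0,0,0,0]
  fingers: -1
  squeeze: 30

```text
t: 22.6
eef_pos: [0.6076, 0.1674, 0.1303]
tcp_rot: [0.994, -0.011, 0.107, 0.003]
contact_force: [-2.0, -4.8, 5.3]
finger_gap: 0.0193
finger_force: 30.0
```

play_rows:
  plan: [-0.008,0,0.002,0,0,0,-0.016,0,0.004,0,0,0,-0.023,0,0.006,0,0,0,-0.023,0,0.006,0,0,0]

```text
t: 23.0
eef_pos: [0.6073, 0.1675, 0.1301]
tcp_rot: [0.994, -0.012, 0.113, 0.002]
contact_force: [3.2, -4.3, 7.8]
finger_gap: 0.0194
finger_force: 30.0
```

```bash
python3 - <<'E'
from kin import *
s=manip.state();T=tool(s);print(s["t"],s["finger_gap"],panel(T[:3,3]-.0187*T[:3,2]),RP.T@s["contact_force"])
E
```

```text
23.0 0.01935713118153544 [0.03444636 0.02869522 0.04088486] [ 6.59866435 -4.21961923  5.33190616]
```

It moved only 0.3 mm under about 6 N, so the stop is at its end. Releasing.

play_rows:
  plan: [0.016,0,-0.004,0,0,0,0.016,0,-0.004,0,0,0,0.016,0,-0.004,0,0,0,0.016,0,-0.004,0,0,0,0.016,0,-0.004,0,0,0,0.016,0,-0.004,0,0,0]
  fingers: 0

```text
t: 23.6
eef_pos: [0.6056, 0.1684, 0.1283]
tcp_rot: [0.994, -0.011, 0.106, 0.002]
contact_force: [0.5, -0.7, 0.2]
finger_gap: 0.0429
finger_force: 0.0
```

play_rows:
  plan: [-0.03,0,-0.1,0,0,0,-0.07,0,-0.25,0,0,0,-0.12,0,-0.42,0,0,0,-0.25,0,-0.5,0,0,0,-0.35,0,-0.5,0,0,0,-0.35,0,-0.5,0,0,0,-0.35,0,-0.5,0,0,0]

```text
t: 24.3
eef_pos: [0.4943, 0.1712, 0.2326]
tcp_rot: [0.994, -0.011, 0.107, 0.002]
contact_force: [1.3, -0.6, -0.0]
finger_gap: 0.0433
finger_force: 0.0
```

```bash
python3 look.py w15; python3 - <<'E'
from panel import *;from kin import *
z=np.load("pics/w15.npz");im,d,T=z["im"],z["d"],z["T"];p=(world("wrist",d,T)-P0)@RP
r=masks(im)["red"]&(d>0);r[240:]=0;q=p[r];k_=np.median(q[q[:,2]>.056],0);print("knob",k_)
if abs(k_[0]-.036)<.003 and abs(k_[1]-.0295)<.004: print(manip.finish_job())
E
```

```text
24.3 [ 1.3 -0.6 -0. ] [ 0.06  0.25 -0.01] [-0.05273672  0.15058144 -0.01719421]
(-0.0845, 0, 0) (array([-0.1002,  0.121 ,  0.6623]), array([ 0.0004, -0.0016, -0.0001]))
front h= [-0.0001 -0.      0.0065] tilts deg [-0. -0.]
L edge y@0 0.0547 yaw deg 0.13
R edge y@0 -0.0543 yaw deg -0.19
top edge x@0 0.0241 yaw 4.28
knob [0.03573661 0.02920969 0.0600831 ]
the job is handed in; nothing more can be done
None
```

The smallest green cradle hangs flat and straight on the stud, fully home in the slot, with the red stop swung across to its end stop; the job was handed in at about 24 s with the arm clear.

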